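# Load the round blank into its sloping die and prove the ejector spring

### The arm

A 6-joint arm with a two-finger parallel gripper is mounted at the origin on a cart in front of the work surface, level with it; the furniture and walls round the work are solid. World frame = base frame: x ahead of the robot, y to its left, z up, the work surface at z = 0. Lengths are in m, angles in rad, forces in N, time in s.
With the tool pointing down it reaches from about 0.25 to 0.775 m from the base axis. Payload 4 kg.
Tool frame: the origin (TCP) lies midway between the tips of the shut fingers; the grasp point (between the pads) lies 19 mm behind it; z points along the fingers, y is the direction in which the jaws open and shut (so a half turn about z gives the same grasp; the last joint's range is limited). The gripper opens to 94 mm and grips with 3 to 60 N. Pads are 16 mm wide; open, the fingers measure 119 mm over their backs; the gripper's body (75 mm by 177 mm) begins 78 mm behind the grasp point.
Start: joints at [1.184, 0.087, 1.371, -0, 1.684, -0.103], TCP at [0.154, 0.528, 0.206] pointing down, gripper open.
Joint ranges: [-3.1, 3.1], [-0.76, 2.03], [0.27, 2.55], [-1.08, 4.22], [0.17, 2.65], [-2.57, 2.57]. Speed limits (rad/s): [2.79, 2.79, 3.14, 3.14, 3.14, 3.14].

### API

Orientations are given as [roll, pitch, yaw] about the fixed x, y, z axes, in that order (R = Rz(yaw) Ry(pitch) Rx(roll)).
In Python, from bench import get_obs, snapshot, ticket gives the robot as it stands.
- The arm moves only by the shell command python3 -m creep 'ROWS' [OPENING]. ROWS is JSON, a list that holds one entry, the list of rows, each a list of 4 numbers: the shift along the tool's x, y, z in mm, then the turn about the tool's z in degrees. A call has 1 to 8 rows; each row shifts and turns the commanded pose from where the row before left it, along the tool's axes as they then stand; what a row does not reach is not made up. A row lasts 1/8 s, in which the tool goes at most 62.5 mm and 10.7 degrees, less where a joint would pass 70% of its speed; a pose out of reach is approached as far as the arm can. A call with a gripper value outside its range is refused whole. OPENING is the opening, from 0 (shut) to 1 (fully open), set as the call begins (- or left out, the last holds). The fingers move at their own pace and stop on an object; the grip force is fixed at half the most. Time passes only in rows, so rows that do not move let the fingers close. It gives the time, the measured TCP pose, the force and the opening at its end, in the units of the state.
- get_obs(): the state, without advancing time (a new reading comes with each control period).
- snapshot(name): name is "scene" or "side" or "wrist"; returns a dict with "color" (420x560x3 uint8, red, green, blue), "depth" (420x560 float32, m along the optical axis (not along the pixel's ray), 0 where there is no reading), "fx", "fy", "cx", "cy" (pixels), "extrinsics" (4x4, takes a point from world to camera coordinates). Camera axes: x right, y down, z forward; pixel columns grow to the right and rows downward; lengths in m; the calibration is good to about 2 mm. A picture is of the moment at which its call begins.
- ticket.close_job(): hands the job in, once; it reports no verdict.
The state is a dict: "time": time; "joint_positions": joint angles; "qvel": joint speeds; "joint_torque": joint torques, N m; "tool_pos": TCP position; "ee_rot": TCP orientation; "wrist_force": force on the tool from outside, world axes, zero at the start; "wrist_torque": the same for the moment, N m; "width": finger opening in m.
Only numpy, scipy, OpenCV 4.12 (cv2) and the standard library are available. Lean on these libraries where they do the work, as an engineer would, in place of code of your own. Each camera call takes 0.05 s, during which the arm holds its last target. There are 200 camera calls.

### The job

Lay the loose copper-coloured round blank, with the end it stands on downward, in the sloping die with the round hole, so that it sits square in the hole, and let go of it. Then press straight down on it, along the hole, until the spring pad under it is fully down and the black ring line on the blank is level with the die's face, and let go so that the spring lifts it back; leave it sitting square in the hole. Do not shift the timer, the vial or the brown bottle.

Things in the scene. Friction and masses are not known exactly. Their poses are not given: they have to be found in the camera images.
- blank_center (a point): Centre (half-way up) of the loose blank: a plain copper-coloured disc, 40 mm in diameter and 22 mm thick, 80 g, lying flat on the work surface at the start; z is its axis, its flat ends are alike except that the foot (-z) has a 2 mm chamfer. A thin black ring line runs round its side 14 mm above the foot (8 mm below the top).
- round_die: The fixed die with the round hole: steel plate 96 mm wide, 92 mm long up the slope, on a blue wedge and blue base 110 x 100 mm. Its face slopes 30 degrees, its low side towards the robot's right and a little towards the robot. Origin: centre of the base's underside; z up, x level, towards the high side. A brass spring pad closes the hole 8 mm below the face: a seated blank stands 14 mm proud, its centre 3 mm outside the face.
- round_die_mouth (a point): Centre of the mouth of the round hole, in the plane of the face, 78 mm above the work surface. z: outward normal of the face (30 degrees from vertical, leaning to the low side); x up the slope; y level along the face. The hole is 44 mm in diameter (2 mm free all round the blank), with a 3 mm chamfer at the mouth.
- ejector (a joint): Travel of the spring pad in the round hole, m: 0 = up (at rest, 8 mm below the face), 0.006 = fully down against its stop (14 mm below the face; a blank then stands 8 mm proud and its black line is level with the face). Spring: about 3 N at the start of travel, 12 N fully down; it returns by itself.
- square_die_mouth (a point): The same point and axes on the other die, which looks the same but has a square hole 37 mm wide; the round blank does not fit it. It is fixed and not used. Which die stands left and which right changes.
- timer: White bench timer, 66 x 62 x 17 mm, lying on the work surface (origin: centre of its underside). Bystander.
- vial_green: Small sample vial with a green cap, 28 mm in diameter, 60 mm tall (origin: centre of its underside). Bystander.
- bottle_amber: Brown bottle with a black cap, 47 mm in diameter, 98 mm tall (origin: centre of its underside). Bystander.
Things that resemble listed ones, but are neither listed nor needed, are in the scene too. Of the things like the part that bears blank_center, leave any that is green or yellow; of the rest the smaller one is meant.

How it is judged:
On the way, in this order (a step that is already met when the one before it is completed fails the run):
1. the blank sits square in the round hole on the raised spring pad, foot down, and nothing touches it but the die (distance between blank_center and round_die_mouth below 0.0055 m and angle between the z axis of blank_center and the z axis of round_die_mouth, either way round below 0.1 rad and value of joint ejector below 0.002 m and contact force between blank and the fingers below 0.1 N and contact force between blank and the arm below 0.1 N and angle between blank_center's own z axis and vertical below 0.8 rad), for 0.2 s.
2. the blank is pressed in until the spring pad is down (at least 5 of its 6 mm), the blank square in the hole (value of joint ejector above 0.005 m and z of blank_center in the frame of round_die_mouth below -0.001 m and distance between blank_center and round_die_mouth below 0.0055 m and angle between the z axis of blank_center and the z axis of round_die_mouth, either way round below 0.1 rad), for 0.2 s.
At the end, for the whole second after the job is handed in: The blank is at rest in the round hole, its centre within 5.5 mm of the centre of the mouth and at least 0.5 mm outside the face, its axis within 0.1 rad of the hole's axis and its foot down (its own z axis within 0.8 rad of vertical), with the spring pad back up (less than 2 mm of travel) (distance between blank_center and round_die_mouth below 0.0055 m and z of blank_center in the frame of round_die_mouth above 0.0005 m and angle between the z axis of blank_center and the z axis of round_die_mouth, either way round below 0.1 rad and value of joint ejector below 0.002 m and linear speed of blank below 0.01 m/s and angle between blank_center's own z axis and vertical below 0.8 rad); the robot touches nothing.
It fails at once if the timer, the vial or the brown bottle is shifted by more than 20 mm (distance of any of timer, vial_green, bottle_amber from where it was at the start of the episode above 0.02 m).
It also fails if it takes over 53 s, if anything falls off the work surface, if the arm or the gripper's body presses on something with over 40 N, if the wrist force passes 120 N, or if a joint passes its speed limit or range.

## Working session

There is one attempt and no reset: what is moved stays moved. The work goes in short steps, Python scripts to look and compute and a shell command to move; the robot and the scene stay as the last step left them, time stands still between calls to the robot, and variables do not carry over. Pictures are saved under pics/ and viewed, on a budget of 10 in all, crops included, one or two more only if the job needs it, and the job is handed in when it is done.

```bash
ls; mkdir -p pics; cat > h.py <<'E'
import numpy as np, cv2
from scipy.spatial.transform import Rotation as Ro
from bench import get_obs, snapshot, ticket
def save(s,n): cv2.imwrite('pics/'+n, s['color'][:,:,::-1])
def pts(s):
    d=s['depth']; v,u=np.mgrid[:d.shape[0],:d.shape[1]]
    P=np.stack([(u-s['cx'])/s['fx']*d,(v-s['cy'])/s['fy']*d,d],-1)
    E=np.array(s['extrinsics']); return (P-E[:3,3])@E[:3,:3]
def ray(s,u,v,z):
    E=np.array(s['extrinsics']); c=-E[:3,:3].T@E[:3,3]
    r=E[:3,:3].T@np.array([(u-s['cx'])/s['fx'],(v-s['cy'])/s['fy'],1]); return c+r*(z-c[2])/r[2]
def TR():
    o=get_obs(); return np.array(o['tool_pos']),Ro.from_euler('xyz',o['ee_rot']).as_matrix(),o
E
python3 - <<'E'
from h import *
import pickle
a=snapshot('scene');b=snapshot('side')
pickle.dump((a,b),open('s0.pkl','wb'))
save(a,'a.png')
cv2.imwrite('pics/ab.png',np.vstack([cv2.resize(a['color'],(400,300)),cv2.resize(b['color'],(400,300))])[:,:,::-1])
for s in(a,b):
    E=np.array(s['extrinsics']);print(-E[:3,:3].T@E[:3,3],s['fx'],E[2,:3])
print(get_obs())
E
```

```text
pics
[ 0.10033829 -0.60519547  0.66761179] 406.810055968231 [ 0.52886338  0.48650213 -0.69542735]
[0.1623238  0.34603296 0.59712019] 403.8898826391719 [ 0.47480703 -0.64730562 -0.59628325]
{'time': 0.1, 'joint_positions': array([ 1.18392411e+00,  8.78603875e-02,  1.37207808e+00,  1.72172236e-05,
        1.68357416e+00, -1.03115444e-01]), 'qvel': array([-0.0016526 , -0.00134781, -0.00277549, -0.00012828,  0.00175585,
       -0.00083187]), 'joint_torque': array([ 2.34122839e-03, -3.41251910e+01, -3.03301764e+01,  7.19640311e-02,
        3.04553902e-02, -1.19968663e-04]), 'tool_pos': array([0.15380546, 0.52755796, 0.20444523]), 'ee_rot': array([-3.13968464e+00, -2.14648582e-04,  2.85783759e+00]), 'wrist_force': array([ 1.18275715, -0.81579748,  0.22236295]), 'wrist_torque': array([-0.04033974,  0.05044167,  0.02010762]), 'width': 0.09416766353639357}
```

View pics/a.png

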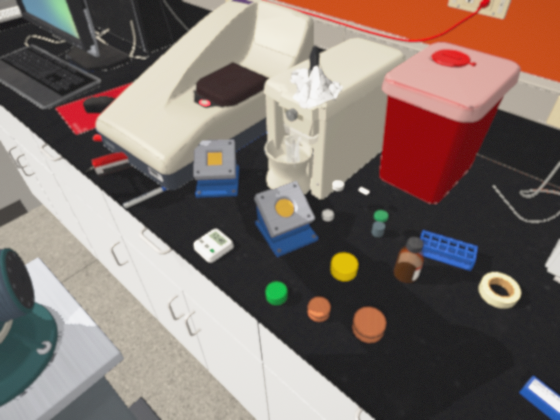

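The scene shows a square die at (215,159), a round die at (285,208), timer (213,245), vial (380,222) and bottle (408,262). There are four discs: green (276,293), yellow (344,266), small copper (319,309) and large copper (369,324). Green and yellow are excluded, so the smaller copper one at (319,309) fits. I'll check its size and look at a crop.

```bash
cat > m.py <<'E'
from h import *
import pickle
a,b=pickle.load(open('s0.pkl','rb'))
for n,s in(('scene',a),('side',b)):
    P=pts(s); hsv=cv2.cvtColor(s['color'],cv2.COLOR_RGB2HSV)
    ok=(s['depth']>0)&(P[...,0]>.2)&(P[...,0]<.9)&(P[...,2]>-.01)&(P[...,2]<.15)
    for c,lo,hi in(('copper',(3,90,80),(14,255,255)),('brass',(15,90,90),(24,255,255)),('yellow',(24,120,90),(32,255,255)),('green',(45,90,50),(85,255,255)),('blue',(100,120,50),(120,255,255))):
        m=cv2.inRange(hsv,lo,hi)*ok
        k,l,st,ce=cv2.connectedComponentsWithStats(m.astype(np.uint8))
        for i in range(1,k):
            if st[i,4]>40:
                q=P[l==i]; t=q[q[:,2]>np.percentile(q[:,2],95)-.004]
                print(n,c,ce[i].round(),st[i,4],'med',np.median(q,0).round(3),'top',t.mean(0).round(3),'ext',np.ptp(t,axis=0).round(3))
c=a['color'][170:350,180:420]; d=cv2.resize(c,(640,480),interpolation=3)
e=cv2.resize(b['color'],(640,480))
cv2.imwrite('pics/c1.png',d[:,:,::-1]); cv2.imwrite('pics/c2.png',e[:,:,::-1])
E
python3 m.py
```

```text
scene copper [407. 262.] 499 med [ 0.605 -0.446  0.061] top [ 0.611 -0.449  0.077] ext [0.017 0.032 0.012]
scene copper [318. 309.] 511 med [ 0.434 -0.373  0.021] top [ 0.438 -0.372  0.022] ext [0.039 0.039 0.006]
scene copper [369. 324.] 1009 med [ 0.464 -0.46   0.029] top [ 0.469 -0.459  0.03 ] ext [0.054 0.053 0.006]
scene brass [214. 158.] 189 med [0.566 0.057 0.071] top [0.573 0.064 0.077] ext [0.029 0.029 0.006]
scene brass [284. 208.] 271 med [ 0.551 -0.185  0.071] top [ 0.555 -0.175  0.078] ext [0.033 0.019 0.006]
scene brass [502. 286.] 268 med [ 0.716 -0.602  0.01 ] top [ 0.708 -0.6    0.018] ext [0.044 0.045 0.005]
scene yellow [344. 266.] 697 med [ 0.54  -0.352  0.027] top [ 0.545 -0.35   0.028] ext [0.052 0.049 0.006]
scene green [381. 215.] 167 med [ 0.678 -0.342  0.058] top [ 0.676 -0.345  0.059] ext [0.028 0.026 0.005]
scene green [276. 293.] 504 med [ 0.409 -0.291  0.021] top [ 0.411 -0.29   0.022] ext [0.037 0.039 0.005]
scene blue [218. 187.] 762 med [0.538 0.028 0.01 ] top [0.544 0.037 0.025] ext [0.062 0.062 0.009]
scene blue [287. 238.] 1063 med [ 0.524 -0.219  
[... 1232 characters left out ...]
109 med [ 0.403 -0.842  0.015] top [ 0.404 -0.843  0.015] ext [0.028 0.138 0.005]
side green [280. 174.] 76 med [ 0.675 -0.337  0.059] top [ 0.676 -0.339  0.06 ] ext [0.028 0.026 0.005]
side green [363. 240.] 306 med [ 0.409 -0.278  0.022] top [ 0.41  -0.285  0.023] ext [0.04  0.039 0.006]
side blue [392. 146.] 144 med [ 0.534 -0.714  0.012] top [ 0.536 -0.727  0.022] ext [0.037 0.072 0.005]
side blue [296. 160.] 530 med [ 0.713 -0.465  0.026] top [ 0.717 -0.475  0.03 ] ext [0.086 0.186 0.033]
side blue [286. 248.] 957 med [ 0.517 -0.143  0.024] top [ 0.535 -0.13   0.065] ext [0.055 0.019 0.014]
side blue [225. 312.] 395 med [0.52  0.031 0.011] top [0.523 0.03  0.011] ext [0.079 0.074 0.005]
```

View pics/c1.png

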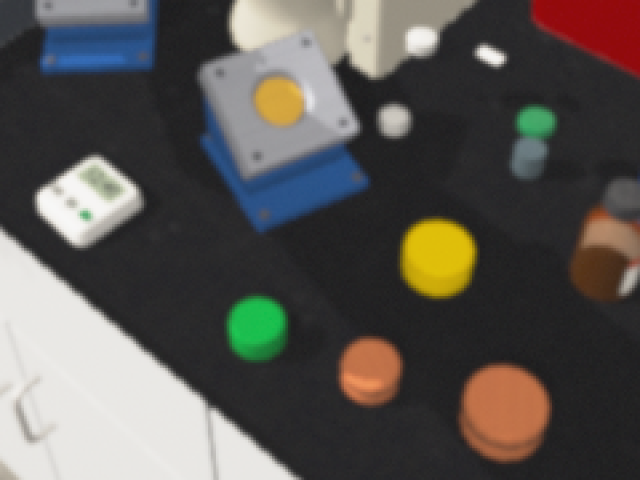

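View pics/c2.png

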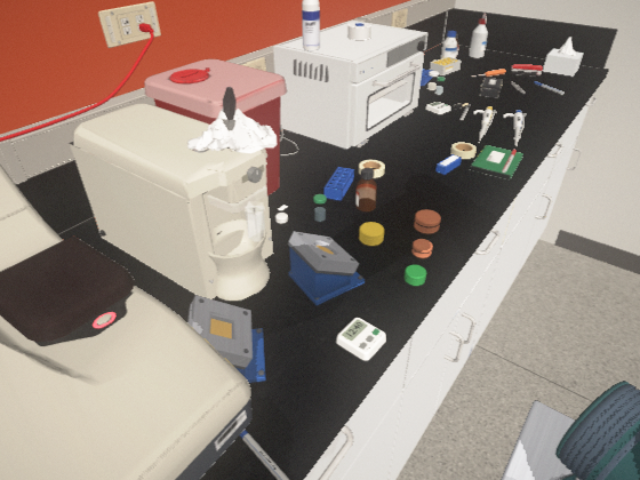

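Confirmed: the small copper disc is 39–40 mm across with its top at 22 mm, and has a ring line. The other copper one is 54 mm across. The tool can't be tilted, so the blank will have to pivot in the jaws about the die's level axis. Next I'll measure the die face, the hole and the clearance behind it.

```bash
cat > die.py <<'E'
from h import *
def die(s,c0=(.552,-.186),verbose=1):
    P=pts(s); hsv=cv2.cvtColor(s['color'],cv2.COLOR_RGB2HSV)
    r=np.hypot(P[...,0]-c0[0],P[...,1]-c0[1])
    m=(s['depth']>0)&(r<.06)&(P[...,2]>.045)&(P[...,2]<.115)&(hsv[...,1]<70)
    q=P[m]
    for _ in range(6):
        c=q.mean(0); n=np.linalg.svd(q-c,full_matrices=False)[2][2]; n*=np.sign(n[2])
        q=P[m]; q=q[abs((q-c)@n)<.003]
    h=-n[:2]/np.linalg.norm(n[:2]); x=np.array([h[0],h[1],0]);x=x-n*(x@n);x/=np.linalg.norm(x);y=np.cross(n,x)
    f=np.stack([(q-c)@x,(q-c)@y],1)
    lo,hi=np.percentile(f,.5,0),np.percentile(f,99.5,0); mid=(lo+hi)/2
    ctr=c+x*mid[0]+y*mid[1]
    print('pts',len(q),'n',n.round(3),'tilt',np.degrees(np.arccos(n[2])).round(1),'azim uphill',np.degrees(np.arctan2(h[1],h[0])).round(1),'size',(hi-lo).round(4),'plate ctr',ctr.round(4))
    rect=cv2.minAreaRect((f*1000).astype(np.float32));print('rect',rect, 'ctr',(c+x*rect[0][0]/1e3+y*rect[0][1]/1e3).round(4))
    m2=cv2.inRange(hsv,(14,80,80),(28,255,255))*((r<.045)&(P[...,2]>.04)).astype(np.uint8)
    M=cv2.moments(m2,True); print('brass px',M['m10']/M['m00'],M['m01']/M['m00'],M['m00'])
    # hole: gap in face points -> fit circle to face points near hole
    return n,x,y,c,f
if __name__=='__main__':
    import pickle
    a,b=pickle.load(open('s0.pkl','rb'))
    for s in(a,b):
        die(s)
        P=pts(s);k=(s['depth']>0)&(P[...,2]>.12)&(np.hypot(P[...,0]-.54,P[...,1]+.2)<.26)&(P[...,0]>.3)
        q=P[k]; 
        if len(q): print('tall',len(q),q.min(0).round(3),q.max(0).round(3), 'nearest',q[np.argmin(np.hypot(q[:,0]-.54,q[:,1]+.2))].round(3))
        k=(s['depth']>0)&(P[...,2]>.16)&(P[...,0]>.3)&(P[...,0]<.75)&(P[...,1]>-.3)&(P[...,1]<.25);q=P[k]
        for y in np.arange(-.2,.25,.05):
            w=q[abs(q[:,1]-y)<.025]
            if len(w): print(round(y,2),'min x',w[:,0].min().round(3),'maxz',w[:,2].max().round(2))
    t,R,o=TR();print(t,R.round(3))
E
python3 die.py
```

```text
pts 1488 n [-0.175 -0.468  0.866] tilt 29.9 azim uphill 69.5 size [0.0916 0.0959] plate ctr [ 0.5488 -0.19    0.0777]
rect ((0.40415191650390625, -1.0376434326171875), (92.77863311767578, 97.10530090332031), 0.23611193895339966) ctr [ 0.549  -0.1898  0.0778]
brass px 284.19202898550725 207.46376811594203 276.0
tall 6971 [ 0.633 -0.2    0.12 ] [ 0.8   -0.012  0.356] nearest [ 0.633 -0.163  0.264]
-0.2 min x 0.642 maxz 0.29
-0.15 min x 0.633 maxz 0.36
-0.1 min x 0.637 maxz 0.31
-0.05 min x 0.667 maxz 0.28
-0.0 min x 0.673 maxz 0.26
0.1 min x 0.664 maxz 0.17
0.15 min x 0.663 maxz 0.17
0.2 min x 0.661 maxz 0.17
pts 411 n [-0.202 -0.366  0.908] tilt 24.7 azim uphill 61.1 size [0.0993 0.1016] plate ctr [ 0.5485 -0.1836  0.0768]
rect ((2.898662567138672, 3.4055137634277344), (95.49453735351562, 99.41790771484375), 7.1234636306762695) ctr [ 0.548  -0.1851  0.0761]
brass px 284.38461538461536 217.94871794871796 39.0
tall 7899 [ 0.632 -0.196  0.12 ] [ 0.797 -0.007  0.357] nearest [ 0.633 -0.164  0.265]
-0.2 min x 0.641 maxz 0.28
-0.15 min x 0.632 maxz 0.36
-0.1 min x 0.636 maxz 0.34
-0.05 min x 0.657 maxz 0.28
-0.0 min x 0.672 maxz 0.26
0.1 min x 0.668 maxz 0.17
0.15 min x 0.658 maxz 0.17
0.2 min x 0.659 maxz 0.18
[0.15380546 0.52755796 0.20444523] [[-0.96   0.28  -0.001]
 [ 0.28   0.96  -0.002]
 [ 0.    -0.002 -1.   ]]
```

```bash
python3 - <<'E'
from h import *
import pickle
a,b=pickle.load(open('s0.pkl','rb'))
Q=[]
for s in(a,b):
    P=pts(s);k=(s['depth']>0)&(P[...,2]>.13)&(P[...,2]<.5)&(P[...,0]>.5)&(P[...,0]<.8)&(P[...,1]>-.35)&(P[...,1]<.1);Q.append(P[k])
Q=np.vstack(Q)
for zl in(.13,.16,.19,.22,.25,.28,.31):
    w=Q[abs(Q[:,2]-zl-.015)<.015]; print(zl,[(round(y,2),w[abs(w[:,1]-y)<.01][:,0].min().round(3)) for y in np.arange(-.24,0,.02) if (abs(w[:,1]-y)<.01).sum()>2])
for cx,cy in((.549,-.19),(.545,-.2)):
  for az in(-10,-20.5,-30,-35,-40,-50,69.5,80,90):
    t=np.radians(az);d=np.array([np.cos(t),np.sin(t)]);e=np.array([-d[1],d[0]])
    q=Q[Q[:,2]>.17][:,:2]-[cx,cy]
    u=abs(q@d)-.0885;v=abs(q@e)-.0375
    print(cx,az,'clear mm',(1e3*np.maximum(u,v).min()).round(1))
E
```

```text
0.13 [(np.float64(-0.18), np.float64(0.676)), (np.float64(-0.16), np.float64(0.676)), (np.float64(-0.14), np.float64(0.637)), (np.float64(-0.12), np.float64(0.634)), (np.float64(-0.1), np.float64(0.635)), (np.float64(-0.08), np.float64(0.723)), (np.float64(-0.04), np.float64(0.676)), (np.float64(-0.02), np.float64(0.676))]
0.16 [(np.float64(-0.18), np.float64(0.668)), (np.float64(-0.16), np.float64(0.654)), (np.float64(-0.14), np.float64(0.636)), (np.float64(-0.12), np.float64(0.634)), (np.float64(-0.1), np.float64(0.636)), (np.float64(-0.08), np.float64(0.656)), (np.float64(-0.04), np.float64(0.676)), (np.float64(-0.02), np.float64(0.676))]
0.19 [(np.float64(-0.18), np.float64(0.667)), (np.float64(-0.16), np.float64(0.654)), (np.float64(-0.14), np.float64(0.64)), (np.float64(-0.12), np.float64(0.638)), (np.float64(-0.1), np.float64(0.65)), (np.float64(-0.08), np.float64(0.656)), (np.float64(-0.04), np.float64(0.676)), (np.float64(-0.02), np.float64(0.676))]
0.22 [(np.float64(-0.18), np.float64(0.661)), (np.float64(-0.16), np.float64(0.646)), (np.float64(-0.14), np.float64(0.638)), (
[... 744 characters left out ...]
4), np.float64(0.654)), (np.float64(-0.12), np.float64(0.665)), (np.float64(-0.1), np.float64(0.682)), (np.float64(-0.08), np.float64(0.693))]
0.31 [(np.float64(-0.16), np.float64(0.684)), (np.float64(-0.14), np.float64(0.684)), (np.float64(-0.12), np.float64(0.687))]
0.549 -10 clear mm -3.7
0.549 -20.5 clear mm 3.7
0.549 -30 clear mm 15.8
0.549 -35 clear mm 24.6
0.549 -40 clear mm 31.2
0.549 -50 clear mm 41.5
0.549 69.5 clear mm 17.6
0.549 80 clear mm 35.3
0.549 90 clear mm 45.2
0.545 -10 clear mm 2.9
0.545 -20.5 clear mm 14.3
0.545 -30 clear mm 26.5
0.545 -35 clear mm 35.0
0.545 -40 clear mm 41.5
0.545 -50 clear mm 51.0
0.545 69.5 clear mm 19.7
0.545 80 clear mm 37.5
0.545 90 clear mm 49.2
```

```bash
python3 -m creep '[[[-33,-49,0,0],[-33,-49,0,0],[-33,-49,0,0],[-33,-49,0,0],[-33,-49,0,0],[-33,-49,0,0],[-33,-49,0,0],[-33,-49,0,0]]]' 0.7; python3 -m creep '[[[-33,-49,0,0],[-33,-49,0,0],[-33,-49,0,0],[-33,-49,0,0],[-33,-49,0,0],[-33,-49,0,0],[-33,-49,0,0],[-33,-49,0,0]]]'; python3 -m creep '[[[0,0,0,10.6],[0,0,0,10.6],[0,0,0,10.6],[0,0,0,10.6],[0,0,0,10.6],[0,0,0,10.6],[0,0,0,10.6],[0,0,0,10.6]]]'; python3 -m creep '[[[0,0,0,10.6],[0,0,0,5.3],[0,0,0,0],[0,0,0,0]]]'
python3 - <<'E'
from h import *
t,R,o=TR();print(t,R.round(3),o['joint_positions'].round(2))
s=snapshot('wrist');save(s,'w1.png')
print(R.T@(np.array([.438,-.370,.011])-t)*1e3)
E
```

```text
time: 1.1
tool_pos: [0.2976, 0.076, 0.2053]
ee_rot: [3.141, 0.001, 2.858]
wrist_force: [0.8, -0.1, -0.0]
width: 0.0659
time: 2.1
tool_pos: [0.4415, -0.3742, 0.2047]
ee_rot: [3.141, -0.001, 2.857]
wrist_force: [0.7, -0.5, 0.5]
width: 0.0663
time: 3.1
tool_pos: [0.4411, -0.3722, 0.2047]
ee_rot: [-3.14, -0.001, 1.372]
wrist_force: [0.8, 1.4, 0.4]
width: 0.0659
time: 3.6
tool_pos: [0.4412, -0.3724, 0.2051]
ee_rot: [-3.141, -0.0, 1.102]
wrist_force: [0.3, 0.0, 0.1]
width: 0.0657
[ 0.44123451 -0.37235472  0.20505732] [[ 0.452  0.892 -0.   ]
 [ 0.892 -0.452  0.001]
 [ 0.    -0.001 -1.   ]] [-0.8   0.15  1.3   0.    1.69 -0.33]
[  0.57160274  -3.812262   194.06027227]
```

View pics/w1.png

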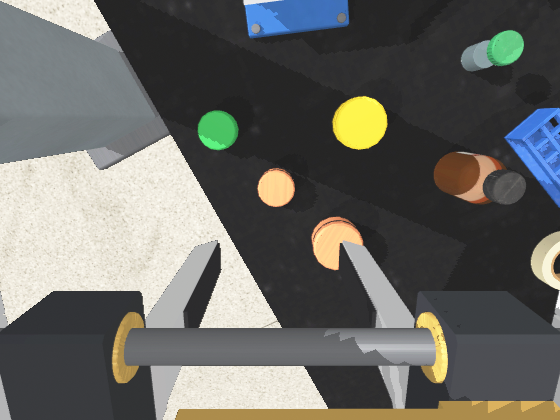

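The wrist view shows the blank at about (276,187), the large copper disc at (338,242) partly behind a finger, green (218,130) and yellow (360,122). I'll refine the blank's position from this view.

```bash
cat > bl.py <<'E'
from h import *
s=snapshot('wrist'); t,R,o=TR()
hsv=cv2.cvtColor(s['color'],cv2.COLOR_RGB2HSV); m=cv2.inRange(hsv,(3,60,100),(17,255,255))
P=pts(s); m=m*((s['depth']>0)&(abs(P[...,2]-.022)<.0045)&(np.hypot(P[...,0]-.438,P[...,1]+.37)<.04)).astype(np.uint8)
cs=max(cv2.findContours(m,0,2)[0],key=cv2.contourArea); e=cv2.fitEllipse(cs); print(e)
p=ray(s,*e[0],.022); q=np.median(P[m>0],0); print('ray',p.round(4),'depth med',q.round(4),'diam',2*np.sqrt(cv2.contourArea(cs)/np.pi)/s['fx']*np.median(s['depth'][m>0]))
print('tool delta mm',R.T@(np.array([p[0],p[1],.012])-t)*1e3)
E
python3 bl.py
```

```text
((281.7041015625, 186.25035095214844), (22.789663314819336, 32.33840560913086), 159.90655517578125)
ray [ 0.4457 -0.3707  0.022 ] depth med [ 0.4411 -0.3763  0.0215] diam 0.01887641398453939
tool delta mm [  3.50990115   3.16533085 193.24269614]
```

```bash
sed -i 's/(3,60,100),(17,255,255)/(3,40,100),(22,255,255)/; s/<.0045/<.012/; s/<.04))/<.045))/' bl.py; python3 bl.py
```

```text
((275.81756591796875, 187.63955688476562), (36.244041442871094, 36.68442153930664), 165.29241943359375)
ray [ 0.4394 -0.3692  0.022 ] depth med [ 0.4394 -0.3691  0.0215] diam 0.038867539668067684
tool delta mm [  1.96888156  -3.08810865 193.32486838]
```

```bash
python3 -m creep '[[[0,-3,30,0],[0,0,40,0],[0,0,40,0],[0,0,30,0],[0,0,0,0]]]'
```

```text
time: 4.38
tool_pos: [0.437, -0.3694, 0.0623]
ee_rot: [-3.135, -0.002, 1.101]
wrist_force: [0.3, -0.9, 0.2]
width: 0.0658
```

```bash
python3 -m creep '[[[1,2,25,0],[0,0,15,0],[0,0,10,0],[0,0,0,0]]]'; python3 -m creep '[[[0,0,0,0],[0,0,0,0],[0,0,0,0],[0,0,0,0],[0,0,0,0]]]' 0.3
```

```text
time: 4.88
tool_pos: [0.4407, -0.3709, 0.0152]
ee_rot: [-3.141, -0.0, 1.1]
wrist_force: [-0.0, 0.7, 0.1]
width: 0.0658
time: 5.5
tool_pos: [0.441, -0.3713, 0.016]
ee_rot: [3.141, 0.0, 1.1]
wrist_force: [-0.8, 0.2, 3.7]
width: 0.0382
```

```bash
python3 -m creep '[[[0,0,-10,0],[0,0,-30,0],[0,0,-50,0],[0,0,-50,0],[0,0,0,0]]]'
python3 - <<'E'
from h import *
t,R,o=TR();print(t,o['width'],o['wrist_force'])
s=snapshot('scene');b=snapshot('side')
E=np.array(s['extrinsics'])
def crop(s):
    E=np.array(s['extrinsics']);c=E[:3,:3]@t+E[:3,3];u=int(s['fx']*c[0]/c[2]+s['cx']);v=int(s['fy']*c[1]/c[2]+s['cy']);print(u,v)
    return cv2.resize(s['color'][max(0,v-50):v+50,max(0,u-50):u+50],(400,400),interpolation=3)
cv2.imwrite('pics/g.png',np.hstack([crop(s),crop(b)])[:,:,::-1])
E
```

```text
time: 6.12
tool_pos: [0.4432, -0.3733, 0.1618]
ee_rot: [3.13, 0.004, 1.1]
wrist_force: [0.2, -0.1, -0.5]
width: 0.0381
[ 0.44323928 -0.37333934  0.16182351] 0.03811039049480989 [ 0.22613856 -0.13834483 -0.54963539]
325 256
376 159
```

View pics/g.png

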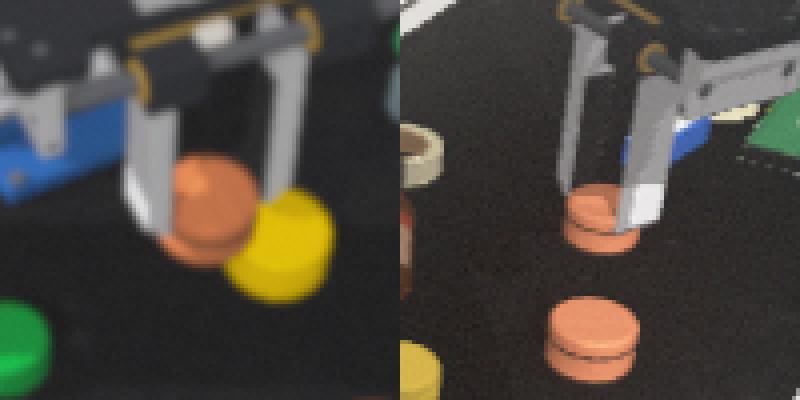

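The blank is held. In the scene view its top leans toward the low side, and the side view shows it foreshortened, so it has pivoted in the jaws in a useful direction. I'll measure its pose in the grip.

```bash
cat > held.py <<'E'
from h import *
t,R,o=TR(); s=snapshot('scene'); P=pts(s); hsv=cv2.cvtColor(s['color'],cv2.COLOR_RGB2HSV)
m=cv2.inRange(hsv,(3,90,80),(15,255,255))*((s['depth']>0)&(np.linalg.norm(P-t,axis=-1)<.05)).astype(np.uint8)
k,l,st,ce=cv2.connectedComponentsWithStats(m);i=1+np.argmax(st[1:,4]);q=P[l==i]
print('n pts',len(q))
best=None;rng=np.random.default_rng(0)
for _ in range(800):
    w=q[rng.choice(len(q),3,False)];n=np.cross(w[1]-w[0],w[2]-w[0]);L=np.linalg.norm(n)
    if L<2e-5: continue
    n/=L;n*=np.sign(n[2])
    if n[2]<.5: continue
    c=(abs((q-w[0])@n)<.0012).sum()
    if best is None or c>best[0]: best=(c,n,w[0])
ins=q[abs((q-best[2])@best[1])<.0015];c=ins.mean(0);n=np.linalg.svd(ins-c,full_matrices=False)[2][2];n*=np.sign(n[2])
x=np.cross([0,1,0],n);x/=np.linalg.norm(x);y=np.cross(n,x)
f=(np.stack([(ins-c)@x,(ins-c)@y],1)*1e3).astype(np.float32);(cc,r)=cv2.minEnclosingCircle(f)
top=c+x*cc[0]/1e3+y*cc[1]/1e3
print('top plane pts',len(ins),'n',n.round(3),'tilt',np.degrees(np.arccos(n[2])).round(1),'lean az',np.degrees(np.arctan2(n[1],n[0])).round(1),'topctr',top.round(4),'r',r,'blank ctr',(top-.011*n).round(4))
print('tcp',t,'ctr in tool mm',(R.T@(top-.011*n-t)*1e3).round(1),'n in tool',(R.T@n).round(3))
E
python3 held.py
```

```text
n pts 492
top plane pts 324 n [ 0.001 -0.009  1.   ] tilt 0.5 lean az -84.5 topctr [ 0.4412 -0.3735  0.1617] r 20.35927391052246 blank ctr [ 0.4412 -0.3734  0.1507]
tcp [ 0.44104429 -0.37116974  0.15584017] ctr in tool mm [-1.9  1.1  5.1] n in tool [-0.008  0.006 -1.   ]
```

```bash
python3 -m creep '[[[40,3,0,0],[50,3,0,0],[50,3,0,0],[45,3,0,0],[29,1,10,0],[0,0,10,0],[0,0,0,0],[0,0,0,0]]]'; python3 held.py; python3 - <<'E'
from h import *
s=snapshot('wrist');save(s,'w2.png')
E
```

```text
time: 7.28
tool_pos: [0.5489, -0.1873, 0.1349]
ee_rot: [-3.141, 0.0, 1.099]
wrist_force: [-0.8, -0.1, -0.2]
width: 0.0383
n pts 305
top plane pts 172 n [0.007 0.003 1.   ] tilt 0.4 lean az 26.3 topctr [ 0.5485 -0.1898  0.1406] r 19.737316131591797 blank ctr [ 0.5485 -0.1898  0.1296]
tcp [ 0.54885078 -0.18729627  0.134917  ] ctr in tool mm [-2.4  0.8  5.4] n in tool [ 0.006  0.004 -1.   ]
```

View pics/w2.png

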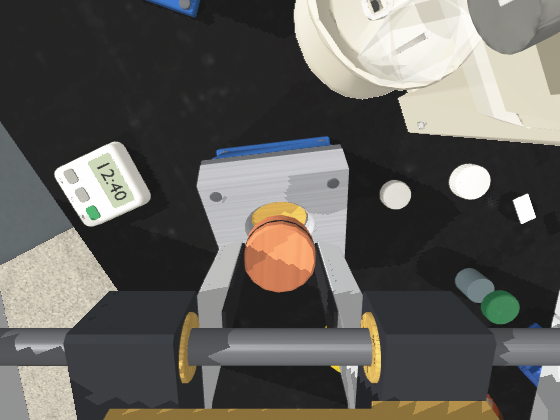

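The wrist view shows the blank level at (280,257), with the brass pad just uphill of it at (280,215). It's centred laterally. Next I'll lower its uphill foot edge into the hole.

```bash
python3 -m creep '[[[2,0,15,0],[0,0,15,0],[0,0,4,0],[0,0,0,0]]]'; python3 -m creep '[[[0,0,2,0],[0,0,1,0],[0,0,1,0],[0,0,0,0]]]';  python3 -m creep '[[[0,0,1,0],[0,0,0,0],[0,0,0,0]]]'; python3 held.py
```

```text
time: 7.88
tool_pos: [0.5493, -0.1868, 0.1017]
ee_rot: [3.141, 0.005, 1.099]
wrist_force: [-2.8, -3.8, 5.1]
width: 0.0385
time: 8.38
tool_pos: [0.5492, -0.1878, 0.0986]
ee_rot: [3.14, 0.006, 1.099]
wrist_force: [-4.2, -5.5, 7.5]
width: 0.0383
time: 8.75
tool_pos: [0.5494, -0.188, 0.0976]
ee_rot: [3.14, 0.007, 1.099]
wrist_force: [-3.9, -7.1, 6.8]
width: 0.0384
n pts 306
top plane pts 200 n [-0.147 -0.345  0.927] tilt 22.0 lean az -113.1 topctr [ 0.5486 -0.1928  0.1037] r 20.17078399658203 blank ctr [ 0.5502 -0.189   0.0935]
tcp [ 0.54937124 -0.18801453  0.09764945] ctr in tool mm [-0.5  1.1  4.2] n in tool [-0.38   0.028 -0.925]
```

```bash
python3 -m creep '[[[-2,0,1,0],[-2,0,1,0],[-2,1,1,0],[-2,0,1,0],[0,0,0,0],[0,0,0,0]]]'; python3 held.py
```

```text
time: 9.55
tool_pos: [0.547, -0.1916, 0.0912]
ee_rot: [-3.139, -0.0, 1.1]
wrist_force: [0.0, -0.1, -1.3]
width: 0.0386
n pts 301
top plane pts 184 n [-0.199 -0.377  0.905] tilt 25.2 lean az -117.8 topctr [ 0.5453 -0.1955  0.0976] r 21.6118221282959 blank ctr [ 0.5475 -0.1913  0.0876]
tcp [ 0.5470171  -0.19163891  0.09118008] ctr in tool mm [0.5 0.3 3.6] n in tool [-0.426 -0.008 -0.905]
```

```bash
python3 -m creep '[[[-3,1,1.5,0],[1,0,1.7,0],[1,0,1.7,0],[0,0,0,0],[0,0,0,0]]]'; python3 held.py
```

```text
time: 10.22
tool_pos: [0.5482, -0.1934, 0.0876]
ee_rot: [3.141, -0.0, 1.1]
wrist_force: [-0.2, 0.5, -0.1]
width: 0.0388
n pts 294
top plane pts 196 n [-0.167 -0.365  0.916] tilt 23.7 lean az -114.6 topctr [ 0.5473 -0.198   0.0939] r 20.135154724121094 blank ctr [ 0.5491 -0.194   0.0838]
tcp [ 0.54822827 -0.1933517   0.08761496] ctr in tool mm [-0.2  1.1  3.8] n in tool [-0.401  0.017 -0.916]
```

```bash
python3 -m creep '[[[1,-1,1.7,0],[0,0,0,0],[1,0,1.7,0],[0,0,0,0],[0,0,0,0]]]'; python3 held.py
```

```text
time: 10.9
tool_pos: [0.5479, -0.1917, 0.0845]
ee_rot: [3.141, 0.001, 1.1]
wrist_force: [-1.5, -2.5, 1.7]
width: 0.0389
n pts 308
top plane pts 174 n [-0.218 -0.389  0.895] tilt 26.5 lean az -119.3 topctr [ 0.547  -0.197   0.0909] r 19.957801818847656 blank ctr [ 0.5494 -0.1927  0.081 ]
tcp [ 0.54794735 -0.19166215  0.08451757] ctr in tool mm [-0.2  1.8  3.5] n in tool [-0.446 -0.018 -0.895]
```

```bash
python3 -m creep '[[[0,0,0,0],[0,0,0,0],[0,0,-2,0],[0,0,-10,0],[0,0,-20,0],[-20,0,-30,0],[-30,0,-20,0],[0,0,0,0]]]' 0.5
python3 - <<'E'
from h import *
t,R,o=TR();s=snapshot('scene');b=snapshot('side');c=snapshot('wrist')
r=lambda i:cv2.resize(i,(400,300),interpolation=3)
cv2.imwrite('pics/p1.png',np.hstack([r(s['color'][165:255,225:345]),r(b['color'][185:275,225:345])])[:,:,::-1])
import pickle;pickle.dump((s,b,c),open('s1.pkl','wb'))
E
sed -e 's/np.linalg.norm(P-t,axis=-1)<.05/np.linalg.norm(P-np.array([.547,-.194,.082]),axis=-1)<.035/' held.py > seat.py; cat >> seat.py <<'E'
M=np.array([.549,-.190,.0778]);D=top-.011*n-M;nn=np.array([-.175,-.468,.866]);nn/=np.linalg.norm(nn)
h=np.array([.35,.937,0]);xx=h*.866+np.array([0,0,.5]);print('x,y,n mm',(np.array([D@xx,D@np.cross(nn,xx),D@nn])*1e3).round(1),'angle to nominal deg',np.degrees(np.arccos(n@nn)).round(1))
E
python3 seat.py
```

```text
time: 11.95
tool_pos: [0.5262, -0.2377, 0.1694]
ee_rot: [3.136, 0.0, 1.098]
wrist_force: [0.1, -0.4, -0.4]
width: 0.0471
n pts 321
top plane pts 196 n [-0.138 -0.484  0.864] tilt 30.2 lean az -105.9 topctr [ 0.5462 -0.1983  0.0887] r 19.632213592529297 blank ctr [ 0.5477 -0.193   0.0792]
tcp [ 0.52543771 -0.23497303  0.1655416 ] ctr in tool mm [47.4  0.9 86.4] n in tool [-0.493  0.096 -0.865]
x,y,n mm [-2.1  0.2  2.8] angle to nominal deg 2.3
```

View pics/p1.png

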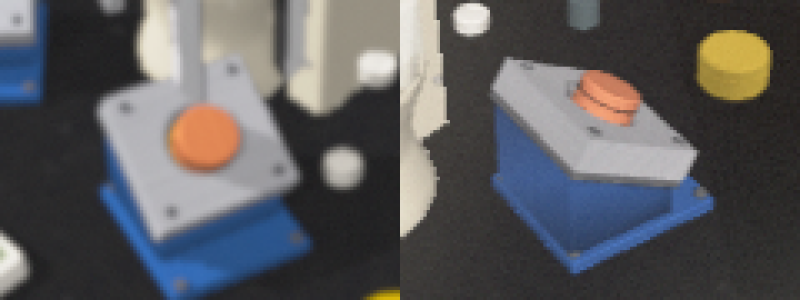

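The picture and depth agree that the blank is seated foot down. It stands 2.8 mm outside the face at 30.2° and rests on the low wall, 2 mm off centre. Next I'll shut the fingers and go to a point 15 mm out along the hole's axis.

```bash
python3 -m creep '[[[13,2,0,0],[14,2,0,0],[0,0,20,0],[0,0,20,0],[0,0,15,0],[0,0,9,0],[0,0,0,0],[0,0,0,0]]]' 0; python3 - <<'E'
from h import *
t,R,o=TR();print(t,o['width'],o['wrist_force'])
T=np.array([.5462,-.1983,.0887]);h=np.array([.35,.937,0]);n=np.array([-.175,-.468,.866])
print('to contact, tool mm',R.T@(T-.008*h-t)*1e3,'-n in tool',R.T@-n)
E
```

```text
time: 13.15
tool_pos: [0.5418, -0.2137, 0.103]
ee_rot: [3.14, -0.0, 1.1]
wrist_force: [1.2, 0.1, 0.2]
width: 0.0006
[ 0.5418015  -0.21368346  0.10297315] 0.0005679915861329283 [1.16553769 0.0887096  0.23339727]
to contact, tool mm [ 7.75308767 -2.17130146 14.27112494] -n in tool [ 0.49636568 -0.05741871  0.86598453]
```

```bash
python3 -m creep '[[[3,-1,5,0],[3.5,-1,6,0],[0,0,0,0],[0,0,0,0]]]'; python3 -m creep '[[[1,0,1.7,0],[0,0,0,0],[0,0,0,0]]]'; python3 -m creep '[[[1,0,1.7,0],[0,0,0,0],[0,0,0,0]]]'; python3 -m creep '[[[1,0,1.7,0],[0,0,0,0],[0,0,0,0]]]'
```

```text
time: 13.65
tool_pos: [0.5425, -0.2067, 0.0911]
ee_rot: [-3.141, -0.0, 1.1]
wrist_force: [-0.5, -0.5, -0.9]
width: 0.0005
time: 14.02
tool_pos: [0.5429, -0.2059, 0.0895]
ee_rot: [3.142, -0.0, 1.1]
wrist_force: [0.2, -0.0, -0.3]
width: 0.0004
time: 14.4
tool_pos: [0.5434, -0.2053, 0.0882]
ee_rot: [3.141, 0.0, 1.1]
wrist_force: [-0.6, -1.6, 3.3]
width: 0.0007
time: 14.78
tool_pos: [0.5438, -0.2045, 0.0865]
ee_rot: [3.141, 0.0, 1.1]
wrist_force: [-2.5, -2.4, 5.0]
width: 0.0005
```

```bash
python3 -m creep '[[[1,0,1.7,0],[0,0,0,0],[0,0,0,0]]]'; python3 -m creep '[[[1,0,1.7,0],[0,0,0,0],[0,0,0,0]]]'; python3 seat.py
```

```text
time: 15.15
tool_pos: [0.5442, -0.2037, 0.0851]
ee_rot: [3.141, 0.001, 1.1]
wrist_force: [-2.4, -2.1, 7.4]
width: 0.0002
time: 15.52
tool_pos: [0.5445, -0.2031, 0.0839]
ee_rot: [3.141, 0.001, 1.1]
wrist_force: [-4.0, -2.9, 7.5]
width: 0.0006
n pts 137
top plane pts 73 n [-0.195 -0.48   0.855] tilt 31.2 lean az -112.1 topctr [ 0.544  -0.1952  0.0841] r 18.54863929748535 blank ctr [ 0.5462 -0.1899  0.0747]
tcp [ 0.54446224 -0.20312327  0.08389976] ctr in tool mm [12.6 -4.5  9.2] n in tool [-0.518  0.045 -0.854]
x,y,n mm [-2.3  2.7 -2.2] angle to nominal deg 1.5
```

```bash
python3 -m creep '[[[1,0,1.7,0],[0,0,0,0],[0,0,0,0]]]'; python3 -m creep '[[[1,0,1.7,0],[0,0,0,0],[0,0,0,0]]]';python3 -m creep '[[[0.5,0,0.9,0],[0,0,0,0],[0,0,0,0]]]'; python3 seat.py
```

```text
time: 15.95
tool_pos: [0.5447, -0.2026, 0.0829]
ee_rot: [3.141, 0.002, 1.1]
wrist_force: [-6.0, -2.9, 11.3]
width: 0.0006
time: 16.32
tool_pos: [0.5449, -0.2026, 0.0827]
ee_rot: [3.14, 0.004, 1.1]
wrist_force: [-8.3, -3.8, 14.9]
width: 0.0005
time: 16.7
tool_pos: [0.545, -0.2026, 0.0826]
ee_rot: [3.139, 0.005, 1.099]
wrist_force: [-10.3, -4.3, 17.3]
width: 0.0006
n pts 133
top plane pts 67 n [-0.215 -0.514  0.83 ] tilt 33.9 lean az -112.7 topctr [ 0.5448 -0.1955  0.0834] r 19.049375534057617 blank ctr [ 0.5472 -0.1898  0.0743]
tcp [ 0.54496013 -0.20261633  0.08258106] ctr in tool mm [12.4 -3.8  8.2] n in tool [-0.56   0.044 -0.828]
x,y,n mm [-2.2  1.7 -2.8] angle to nominal deg 4.0
```

```bash
python3 - <<'E'
from h import *
s=snapshot('scene');b=snapshot('side')
r=lambda i:cv2.resize(i,(400,400),interpolation=3)
cv2.imwrite('pics/p2.png',np.hstack([r(s['color'][165:245,245:325]),r(b['color'][190:260,260:330])])[:,:,::-1])
E
```

```text
(no output)
```

View pics/p2.png

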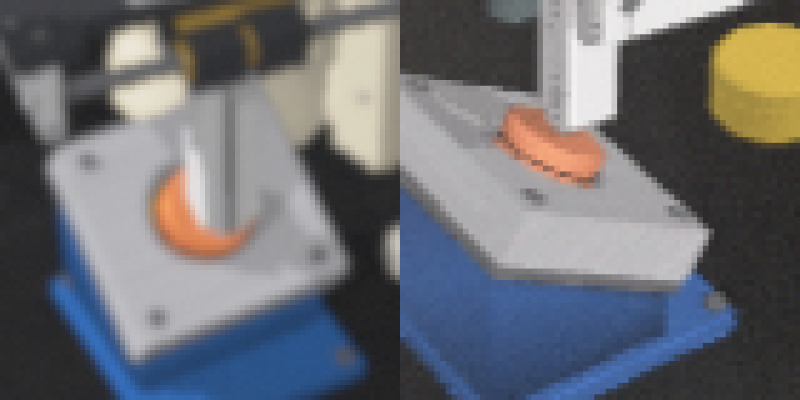

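The pad looks to be at its stop: the tool has stalled at about 18 N with the line close to the face. However, the fingertips sit toward the +x side of the blank's top, and the side force is 10 N. To be sure it goes down square, I'll lift off, shift 4 mm across and press again.

```bash
python3 -m creep '[[[-2,0,-3.5,0],[-2,0,-3.5,0],[-3,0,-5,0],[0,0,0,0],[0,0,0,0]]]'; python3 seat.py; python3 -m creep '[[[0,-4,0,0],[2.5,0,4.5,0],[1,0,1.7,0],[0,0,0,0],[0,0,0,0]]]'; python3 -m creep '[[[1,0,1.7,0],[1,0,1.7,0],[0,0,0,0]]]'; python3 -m creep '[[[0.5,0,0.9,0],[0,0,0,0],[0,0,0,0]]]'; python3 seat.py
```

```text
time: 17.48
tool_pos: [0.5425, -0.2057, 0.0893]
ee_rot: [-3.14, -0.001, 1.101]
wrist_force: [-0.1, -0.1, -0.3]
width: 0.0008
n pts 154
top plane pts 69 n [-0.269 -0.494  0.827] tilt 34.2 lean az -118.5 topctr [ 0.5424 -0.1985  0.0889] r 18.5227108001709 blank ctr [ 0.5453 -0.193   0.0798]
tcp [ 0.54249491 -0.2056628   0.08928306] ctr in tool mm [12.5 -3.2  9.5] n in tool [-0.562 -0.017 -0.827]
x,y,n mm [-2.6  2.4  3.8] angle to nominal deg 6.0
time: 18.15
tool_pos: [0.54, -0.2019, 0.0853]
ee_rot: [-3.141, 0.002, 1.1]
wrist_force: [-4.4, -1.0, 6.9]
width: 0.0004
time: 18.52
tool_pos: [0.5407, -0.2009, 0.0831]
ee_rot: [3.141, 0.003, 1.1]
wrist_force: [-6.2, -0.1, 11.1]
width: 0.0006
time: 18.9
tool_pos: [0.5408, -0.2008, 0.083]
ee_rot: [3.141, 0.004, 1.1]
wrist_force: [-8.1, -1.6, 12.7]
width: 0.0002
n pts 106
top plane pts 42 n [-0.325 -0.466  0.823] tilt 34.6 lean az -124.9 topctr [ 0.5427 -0.1959  0.0823] r 18.621536254882812 blank ctr [ 0.5463 -0.1908  0.0733]
tcp [ 0.54075505 -0.20082861  0.08302769] ctr in tool mm [11.5  0.4  9.7] n in tool [-0.566 -0.077 -0.821]
x,y,n mm [-3.8  2.3 -3.1] angle to nominal deg 9.0
```

```bash
python3 -m creep '[[[0.5,0,0.9,0],[0,0,0,0],[0,0,0,0],[0,0,0,0]]]'; python3 - <<'E'
from h import *
s=snapshot('side');cv2.imwrite('pics/p3.png',cv2.resize(s['color'][185:265,240:340],(800,600),interpolation=3)[:,:,::-1])
E
```

```text
time: 19.45
tool_pos: [0.5408, -0.2008, 0.0829]
ee_rot: [3.141, 0.005, 1.1]
wrist_force: [-9.8, -2.4, 15.7]
width: 0.0002
```

View pics/p3.png

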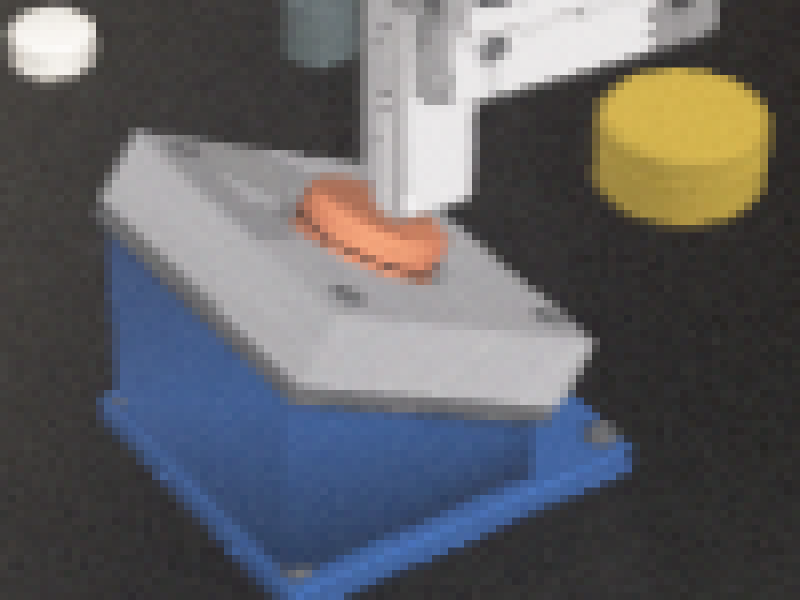

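The line is down near the face. Seen from here, though, the tips bear on the downhill and far part of the top, and the rough normal reads about 4° steep. I'll press once more with the contact moved 5 mm uphill.

```bash
python3 -m creep '[[[-2,0,-3.5,0],[-2,0,-3.5,0],[-3,0,-5,0],[0,0,0,0],[5,2,-3,0],[2.5,0,4.5,0],[1,0,1.7,0],[0,0,0,0]]]';  python3 -m creep '[[[1,0,1.7,0],[1,0,1.7,0],[0,0,0,0]]]'; python3 -m creep '[[[0.5,0,0.9,0],[0,0,0,0],[0,0,0,0]]]'; python3 seat.py
```

```text
time: 20.5
tool_pos: [0.5452, -0.1985, 0.0891]
ee_rot: [3.14, 0.0, 1.101]
wrist_force: [-1.5, -0.5, 6.4]
width: 0.0004
time: 20.88
tool_pos: [0.5458, -0.1972, 0.0868]
ee_rot: [3.139, 0.001, 1.1]
wrist_force: [-4.2, -0.7, 10.3]
width: 0.0004
time: 21.25
tool_pos: [0.5459, -0.197, 0.0863]
ee_rot: [3.139, 0.002, 1.1]
wrist_force: [-4.0, -1.3, 11.5]
width: 0.0004
n pts 165
top plane pts 93 n [-0.125 -0.436  0.891] tilt 27.0 lean az -106.0 topctr [ 0.5459 -0.1953  0.0832] r 19.13222312927246 blank ctr [ 0.5473 -0.1905  0.0734]
tcp [ 0.54593407 -0.19702345  0.08629633] ctr in tool mm [ 6.5 -1.8 12.9] n in tool [-0.447  0.089 -0.89 ]
x,y,n mm [-3.1  1.4 -3.3] angle to nominal deg 3.7
```

```bash
python3 -m creep '[[[0.5,0,0.9,0],[0.5,0,0.9,0],[0,0,0,0],[0,0,0,0],[0,0,0,0]]]'; python3 -m creep '[[[-2,0,-3.5,0],[-2,0,-3.5,0],[-3,0,-5,0],[-10,0,-17,0],[-20,0,-30,0],[-40,0,-30,0],[-40,0,-20,0],[0,0,0,0]]]'; python3 -m creep '[[[0,0,0,0],[0,0,0,0],[0,0,0,0],[0,0,0,0]]]'; python3 seat.py; python3 - <<'E'
from h import *
s=snapshot('scene');b=snapshot('side')
r=lambda i:cv2.resize(i,(400,400),interpolation=3)
cv2.imwrite('pics/p4.png',np.hstack([r(s['color'][165:245,245:325]),r(b['color'][190:260,260:330])])[:,:,::-1])
E
```

```text
time: 21.92
tool_pos: [0.5461, -0.1969, 0.0861]
ee_rot: [3.138, 0.003, 1.1]
wrist_force: [-6.7, -1.9, 16.2]
width: 0.0007
time: 22.92
tool_pos: [0.4926, -0.3026, 0.1934]
ee_rot: [3.137, 0.001, 1.096]
wrist_force: [0.3, 1.3, 0.1]
width: 0.0005
time: 23.42
tool_pos: [0.4933, -0.2988, 0.1902]
ee_rot: [-3.141, -0.0, 1.101]
wrist_force: [-0.4, -0.9, 0.1]
width: 0.0002
n pts 325
top plane pts 189 n [-0.154 -0.484  0.862] tilt 30.5 lean az -107.6 topctr [ 0.5455 -0.1985  0.089 ] r 19.194360733032227 blank ctr [ 0.5472 -0.1931  0.0795]
tcp [ 0.49325046 -0.298797    0.19020651] ctr in tool mm [118.6   0.4 110.7] n in tool [-0.5    0.081 -0.862]
x,y,n mm [-2.2  0.6  3.3] angle to nominal deg 1.5
```

View pics/p4.png

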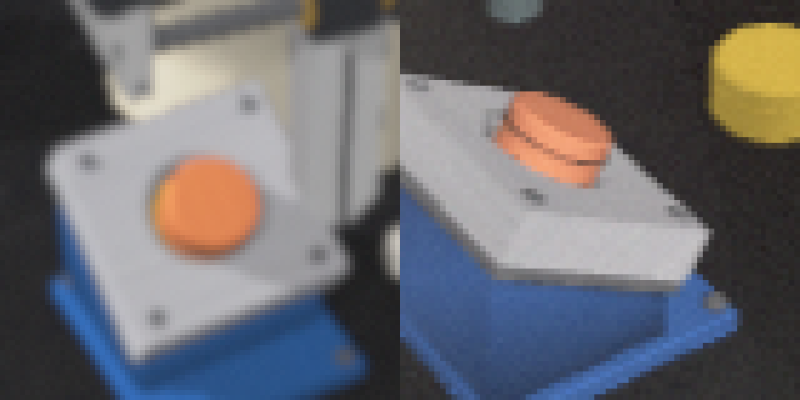

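The blank is back up and square: 3.3 mm outside the face, 1.5° from the hole axis, with the line clear of the face. The robot is clear of it, so I'm handing in.

```bash
python3 -c "
from bench import ticket; print(ticket.close_job())"
```

```text
the job is handed in; nothing more can be done
None
```

The small copper blank is in the round die, foot down and back up on the spring pad, and I handed the job in at about 23.5 s; no verdict is reported.

- **Seating:** The tool can't tilt, so I gripped the top few millimetres of the blank. I let it pivot in the jaws against the hole's edge, lowered it along the hole and released it. Before pressing it measured 30.2° tilt with its centre 2.8 mm outside the face, resting about 2 mm downhill.
- **Pressing:** I pressed along the hole with shut fingers to the stop three times, at about 16–20 N along the hole. The tool travelled about 6 mm, and the blank's centre measured about 3 mm below the face.
- **Why three presses:** With the fingers partly hiding the blank, the measured tilt read 4°, 9° and 3.7° off the hole's axis, and the first two readings made me shift the contact point. All three stops came at the same depth within about 0.4 mm, so I take the blank to have been flat and the 9° reading to be wrong. I could not see the tilt directly while pressing.
- **Ring line:** In the side pictures from the first two presses the line was close to the face, but perhaps 1 mm above it on the near side. I took no picture of the third press.
- **Last check:** The centre is 3.3 mm outside the face and 2.2 mm downhill, about 4 mm from the mouth centre (limit 5.5 mm). The axis is 1.5° off the hole's, and the wrist force is near zero with the arm clear.
- **Bystanders:** I never moved the tool near the timer, vial or bottle, but I did not re-measure them at the end.

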